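Load the bead tray, slide it into its dock and lock it

ROBOT

A 6-joint arm with a two-finger parallel gripper is mounted at the origin on the work surface; the furniture and walls round the work are solid. World frame = base frame: x ahead of the robot, y to its left, z up, the work surface at z = 0. Lengths are in m, angles in rad, forces in N, time in s.
With the tool pointing down it reaches from about 0.275 to 1 m from the base axis. Payload 8.4 kg.
Tool frame: the origin (TCP) lies on the centre line of the jaws, within the pads' length; the fingertips stand 17 mm ahead of it and the grasp point (between the pads) lies 2 mm behind it (bot.tcp_to_tips is the z of the fingertips in the tool frame, in m); z points along the fingers, y is the line along which they close (so a half turn about z gives the same grasp; the last joint's range is limited). The gripper opens to 85 mm and grips with 20 to 120 N. Pads are 22 mm wide; open, the fingers measure 114 mm over their backs; the gripper's body (76 mm by 85 mm) begins 54 mm behind the grasp point. The pads swing forward as they close: fully open they stand 13 mm farther back than shut.
Start: joints at [-0.002, 0.353, 1.633, -0, 1.155, -0.002], TCP at [0.625, -0, 0.248] pointing down, gripper open.
Joint ranges: [-2.63, 2.63], [-0.92, 2.1], [0.06, 2.66], [-1.3, 4.44], [0, 2.69], [-3.02, 3.02]. Speed limits (rad/s): [2.22, 2.22, 2.79, 3.14, 3.14, 3.14].

INTERFACE

Orientations are given as a unit quaternion [x, y, z, w].
In Python, from workcell import bot, hand, kinematics, get_obs, vision, hand_in gives the robot as it stands. The module is installed in compiled form; this text tells all that it offers. Calls block until the motion is done:
- bot.reach(position, orientation): joint-space move of the TCP to a pose.
- bot.servo_line(position, ori=None, velocity=0.15): straight line of the TCP; ori=None keeps the orientation; velocity is the mean speed in m/s.
- bot.goto_joints(angles): joint-space move.
- hand.move_gripper(opening, strength=None): finger opening in m; strength is the grip in N (None keeps the last); returns when the fingers have stopped.
- bot.dwell(seconds).
- kinematics.solve_ik(position, orientation): joint angles nearest the present ones, or None.
- get_obs(): the state.
- vision.read_camera(name): name is "scene" or "side" or "wrist"; returns a dict with "frame" (384x512x3 uint8, red, green, blue), "intrinsics" (3x3 intrinsics, pixels), "dist" ([k1, k2, p1, p2, k3] as OpenCV has them; the pictures are not rectified), "view" (4x4, takes a point from world to camera coordinates). Camera axes: x right, y down, z forward; pixel columns grow to the right and rows downward; lengths in m; the calibration is good to about 2 mm. A picture is of the moment at which its call begins. There is no depth.
A pose or a line that the arm cannot do raises bot.IKError and nothing moves.
- hand_in(): hands the job in; it is judged then, once.
The state is a dict: "time_s": time; "joint_pos": joint angles; "joint_vel": joint speeds; "joint_efforts": joint torques, N m; "position": TCP position; "orientation": TCP orientation; "wrist_force": force on the tool from outside, world axes, zero at the start; "ft_torque": the same for the moment, N m; "gripper_width": finger opening in m; "grip_force": force on a finger pad.
Only numpy, scipy, OpenCV 4.12 (cv2) and the standard library are available. Lean on these libraries where they do the work, as an engineer would, in place of code of your own. Each camera call takes 0.05 s, during which the arm holds its last target. There are 200 camera calls.

TASK

Lay the tube of gold beads and the copper bead vial lengthwise in the blue tray, one in each of its two lanes, while the tray is still outside the dock. Then slide the loaded tray, its yellow handle outwards, all the way into the wooden dock, and after that push the red lock cap fully down so that its bolt holds the tray in. Leave the other things on the table where they are.

Things in the scene. Friction and masses are not known exactly. Their poses are not given: they have to be found in the camera images.
- tray: Loose blue tray on the table. Origin: centre of the underside of its 160 (x) x 140 (y) mm pan. Floor 4 mm thick, walls 4 thick, 14 high; a ridge along x at y = 0 (4 mm wide, 9 mm high) parts two lanes of 152 x 64 mm, centres at y = +34 and -34 mm. Handle on its -x side; the +x end enters the dock first.
- tray_handle (a point): Middle of the top of the tray's yellow upright handle plate: 12 mm thick (along the tray's x), 60 mm wide (along y), 58 mm high from the table; 135 mm from the tray's origin towards -x, joined to the pan by a 6 mm high, 30 mm wide tang; 49 mm free between plate and pan. Axes as the tray.
- dock: Low wooden dock fixed to the table, bottomless (the tray slides on the table). Origin on the table. Mouth faces its -x; tray goes in along +x. Channel 145 mm wide (y), 34 high; roof top at 42. Flared guides reach x = -120, y = +-89; side walls start at x = -92, roof at -66, back stop at +92 mm. Tray home: tray origin at x = +12, y = 0, x axes alike.
- lock (a joint): Red push cap of the dock's lock, m: 0 = fully up (bolt 30 mm over the table, the loaded tray passes under it), 0.022 = fully down (bolt drops in front of the tray's handle-side wall, which it clears by 2 mm when the tray is home). Stiff slide of about 4 N, stays where left.
- lock_top (a point): Middle of the top of the round red lock cap, 32 mm across; moves with it; 78 mm over the table when fully up; at x = -76, y = +50 mm in the dock's frame. Under it a 12 mm square steel bolt.
- gold_tube: Loose glass tube of gold bugle beads with a white wrapped part, 126 mm long along its y, 17 mm wide (x) and high (z). Origin: centre of its underside. Solid, to be grasped, from y = -63 to +52 mm.
- copper_vial: Loose copper-pink vial with black ends, like a thick pen, 113 mm long along its y. Origin: centre of its underside. Thick black end 20 x 20 mm from y = -56 to -16, body 14 mm wide from y = -16 to 38 (3 to 17 mm high), other end 20 x 20 mm from 38 to 56 mm.
- wheel: Bystander: round clear twelve-cell bead box, 82 mm across, 17 mm high. Origin: centre of underside.
- red_spool: Bystander: spool of red thread, 28 mm across, 52 mm high, upright. Origin: centre of underside.
- cup: Bystander: clear oval cup of lilac beads with white lid, 46 (x) x 64 (y) x 36 mm. Origin: centre of underside.
There are look-alikes about, which are no part of the job. Leave any turquoise look-alike of the gold_tube alone.

How it is judged:
On the way, in this order (a step that is already met when the one before it is completed fails the run):
1. both bead containers lie in the tray, one in each lane, let go, with the tray outside the dock (x of gold_tube in the frame of tray between -0.035 and 0.035 m and z of gold_tube in the frame of tray between -0.002 and 0.027 m and angle between the y axis of each of gold_tube, copper_vial and the x axis of tray, either way round below 0.5 rad and x of copper_vial in the frame of tray between -0.035 and 0.035 m and z of copper_vial in the frame of tray between -0.002 and 0.027 m and ((y of gold_tube in the frame of tray between 0.004 and 0.064 m and y of copper_vial in the frame of tray between -0.064 and -0.004 m) or (y of gold_tube in the frame of tray between -0.064 and -0.004 m and y of copper_vial in the frame of tray between 0.004 and 0.064 m)) and contact force between the fingers and gold_tube below 0.1 N and contact force between the fingers and copper_vial below 0.1 N and x of tray in the frame of dock below -0.12 m), for 0.2 s.
2. the loaded tray is fully home in the dock while the lock cap is still up (x of gold_tube in the frame of tray between -0.035 and 0.035 m and z of gold_tube in the frame of tray between -0.002 and 0.027 m and angle between the y axis of each of gold_tube, copper_vial and the x axis of tray, either way round below 0.5 rad and x of copper_vial in the frame of tray between -0.035 and 0.035 m and z of copper_vial in the frame of tray between -0.002 and 0.027 m and ((y of gold_tube in the frame of tray between 0.004 and 0.064 m and y of copper_vial in the frame of tray between -0.064 and -0.004 m) or (y of gold_tube in the frame of tray between -0.064 and -0.004 m and y of copper_vial in the frame of tray between 0.004 and 0.064 m)) and x of tray in the frame of dock above 0.007 m and y of tray in the frame of dock between -0.006 and 0.006 m and angle between the x axis of tray and the x axis of dock, either way round below 0.06 rad and z of tray in the frame of dock below 0.006 m and value of joint lock below 0.008 m), for 0.2 s.
At the end, for the whole second after the job is handed in: Tray home in the dock (within 5 mm of its back stop, 6 mm of the middle, 0.06 rad, flat on the table); lock cap down more than 18 of 22 mm; gold tube and copper vial in the tray, one in each lane, lengthwise (0.5 rad), centres within 35 mm of its middle; all at rest (x of gold_tube in the frame of tray between -0.035 and 0.035 m and z of gold_tube in the frame of tray between -0.002 and 0.027 m and angle between the y axis of each of gold_tube, copper_vial and the x axis of tray, either way round below 0.5 rad and x of copper_vial in the frame of tray between -0.035 and 0.035 m and z of copper_vial in the frame of tray between -0.002 and 0.027 m and ((y of gold_tube in the frame of tray between 0.004 and 0.064 m and y of copper_vial in the frame of tray between -0.064 and -0.004 m) or (y of gold_tube in the frame of tray between -0.064 and -0.004 m and y of copper_vial in the frame of tray between 0.004 and 0.064 m)) and x of tray in the frame of dock above 0.007 m and y of tray in the frame of dock between -0.006 and 0.006 m and angle between the x axis of tray and the x axis of dock, either way round below 0.06 rad and z of tray in the frame of dock below 0.006 m and linear speed of each of tray, gold_tube, copper_vial below 0.02 m/s and value of joint lock above 0.018 m); the robot touches nothing.
It fails at once if the round clear bead box is moved more than 20 mm (distance of wheel from where it was at the start of the episode above 0.02 m).
It fails at once if the red thread spool is moved more than 20 mm (distance of red_spool from where it was at the start of the episode above 0.02 m).
It fails at once if the lilac bead cup is moved more than 20 mm (distance of cup from where it was at the start of the episode above 0.02 m).
It also fails if it takes over 72 s, if anything falls off the work surface, if the arm or the gripper's body presses on something with over 40 N, if the wrist force passes 120 N, or if a joint passes its speed limit or range.

## Working session

There is one attempt and no reset: what is moved stays moved. The work goes in short steps, each a Python script; the robot and the scene stay as the last script left them, time stands still between calls to the robot, and variables do not carry over. Pictures are saved under pics/ and viewed, at most 14 in all, crops included, and the job is handed in when it is done.

```bash
mkdir -p pics
cat > h.py <<'E'
import numpy as np, cv2
from workcell import bot, hand, kinematics, get_obs, vision, hand_in
def cam(n):
    c=vision.read_camera(n); return c
def save(c,f): cv2.imwrite(f,cv2.cvtColor(c["frame"],cv2.COLOR_RGB2BGR))
def ray(c,uv):
    p=cv2.undistortPoints(np.array([[uv]],float),np.array(c["intrinsics"],float),np.array(c["dist"],float))[0,0]
    V=np.array(c["view"]);R,t=V[:3,:3],V[:3,3]
    return -R.T@t, R.T@np.array([p[0],p[1],1.])
def onz(c,uv,z):
    o,d=ray(c,uv); return o+d*(z-o[2])/d[2]
def proj(c,P):
    V=np.array(c["view"]); r=cv2.Rodrigues(V[:3,:3])[0]
    return cv2.projectPoints(np.array(P,float).reshape(-1,3),r,V[:3,3],np.array(c["intrinsics"],float),np.array(c["dist"],float))[0][:,0]
def quat(yaw):  # tool down, tool y axis at world angle yaw+90deg... x axis at yaw
    from scipy.spatial.transform import Rotation as Ro
    return (Ro.from_euler('z',yaw)*Ro.from_euler('x',np.pi)).as_quat()
E
python3 - <<'E'
from h import *
import pickle
d={}
for n in("scene","side","wrist"):
    c=cam(n); d[n]=c; V=np.array(c["view"]); print(n,-V[:3,:3].T@V[:3,3],V[2,:3])
pickle.dump(d,open('c0.pkl','wb'))
save(d["scene"],"pics/scene.png");save(d["side"],"pics/side.png")
cv2.imwrite("pics/scene.png",cv2.resize(cv2.imread("pics/scene.png"),(800,600),interpolation=2))
cv2.imwrite("pics/side.png",cv2.resize(cv2.imread("pics/side.png"),(800,600),interpolation=2))
o=get_obs();print(o)
print(quat(0))
E
```

```text
scene [-0.54885673  0.66482328  0.65526555] [ 0.78925389 -0.42388973 -0.44429247]
side [ 0.29159095 -0.89335711  0.91876106] [ 0.1193566   0.75628022 -0.6432684 ]
wrist [0.62468927 0.07145074 0.3740602 ] [-6.86301505e-04 -2.79912848e-01 -9.60025170e-01]
{'time_s': 0.15, 'joint_pos': array([-2.38823190e-03,  3.53521351e-01,  1.63395679e+00, -6.10422960e-06,
        1.15520366e+00, -2.40070376e-03]), 'joint_vel': array([-0.00099408,  0.00080926, -0.00070413, -0.00055152, -0.00021514,
       -0.00065259]), 'joint_efforts': array([-7.39769093e-04, -6.05638933e+01, -3.42338884e+01, -2.29960733e-05,
        6.16452831e-03, -4.00942213e-05]), 'position': array([6.24654858e-01, 6.36186482e-06, 2.47716749e-01]), 'orientation': array([ 7.07101394e-01,  7.07111958e-01, -3.86124670e-04, -3.84020778e-04]), 'wrist_force': array([ 0.47275476, -0.52173493,  0.56604411]), 'ft_torque': array([-0.01254971,  0.01258455,  0.0457445 ]), 'grip_force': 0.0, 'gripper_width': 0.08551556139312476}
[1.000000e+00 0.000000e+00 0.000000e+00 6.123234e-17]
```

View pics/scene.png

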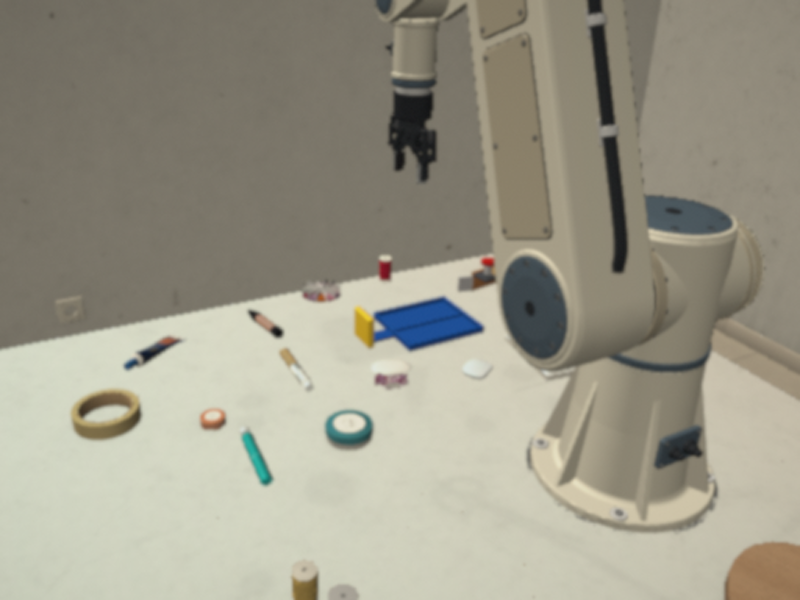

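View pics/side.png

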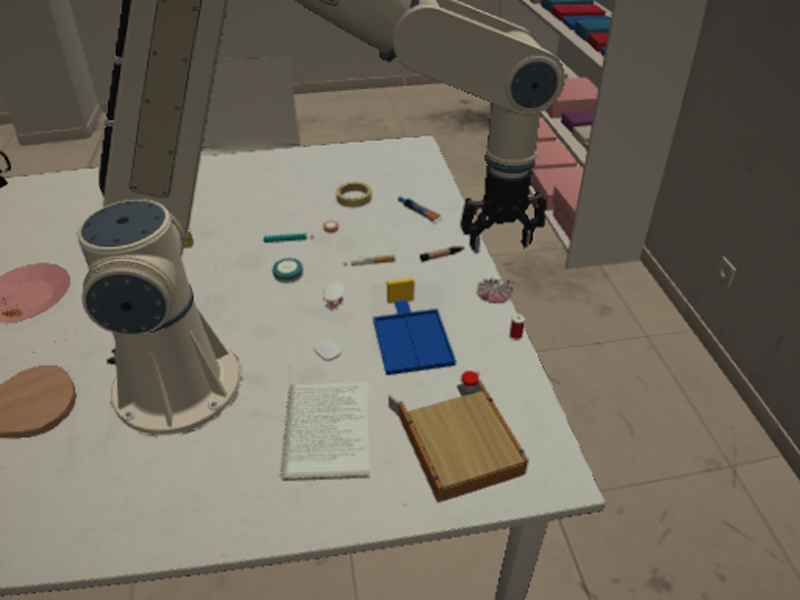

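The side view (800x600) shows:
- **Gold tube candidates:** the gold/white stick at (372,260) and the turquoise stick at (287,238). The scene view shows the gold one at (296,368).
- **Copper vial candidates:** the pink stick with black ends at (441,252) and the blue/orange pen at (418,208).
- **Tray and dock:** the tray is at (414,340) with its handle at (400,290). The dock is at (465,440) with its red cap at (470,378).
- **Bystanders:** the wheel is at (495,290), the spool at (517,326) and the cup at (333,293).

By the description I choose (372,260) and (441,252), and will check them in a close crop.

Run:
```python
from h import *
import pickle
d=pickle.load(open('c0.pkl','rb'));c=d["side"];f=c["frame"]
cv2.imwrite("pics/crop1.png",cv2.resize(cv2.cvtColor(f[120:240,195:345],cv2.COLOR_RGB2BGR),None,fx=5,fy=5,interpolation=cv2.INTER_CUBIC))
cv2.imwrite("pics/crop2.png",cv2.resize(cv2.cvtColor(f[225:325,235:345],cv2.COLOR_RGB2BGR),None,fx=6,fy=6,interpolation=cv2.INTER_CUBIC))
hsv=cv2.cvtColor(f,cv2.COLOR_RGB2HSV)
def blob(lo,hi,roi):
    m=cv2.inRange(hsv,lo,hi); k=np.zeros_like(m);k[roi[1]:roi[3],roi[0]:roi[2]]=255;m&=k
    cs=cv2.findContours(m,0,2)[0]; return max(cs,key=cv2.contourArea)
b=blob((105,120,40),(125,255,255),(230,185,300,245))
q=cv2.approxPolyDP(cv2.convexHull(b),4,True)[:,0]; print("tray",[ (tuple(p),onz(c,p,.014)[:2].round(4)) for p in q])
y=blob((18,120,80),(35,255,255),(240,170,275,205)); print("handle",cv2.boxPoints(cv2.minAreaRect(y)).round(1).tolist(),[onz(c,p,.058)[:2].round(3) for p in cv2.boxPoints(cv2.minAreaRect(y))])
r=blob((0,160,100),(8,255,255),(290,232,312,255)); print("cap bbox",cv2.boundingRect(r),cv2.minEnclosingCircle(r))
for n,u in (("gold",(238,166.4)),("cop",(282,161.5)),("wheel",(317,187)),("spool",(331,215)),("cup",(213,192)),("capz78",(301,241))):
    print(n,onz(c,u,.078 if n=="capz78" else .009)[:3].round(3))
```

```text
tray [((np.int32(279), np.int32(198)), array([0.538 , 0.1135])), ((np.int32(290), np.int32(233)), array([ 0.537 , -0.0507])), ((np.int32(248), np.int32(239)), array([ 0.4071, -0.0533])), ((np.int32(239), np.int32(204)), array([0.4021, 0.107 ])), ((np.int32(259), np.int32(192)), array([0.4776, 0.1557]))]
handle [[248.0, 178.0], [264.0, 178.0], [264.0, 193.0], [248.0, 193.0]] [array([0.445, 0.183]), array([0.498, 0.174]), array([0.484, 0.097]), array([0.433, 0.106])]
cap bbox (296, 238, 10, 7) ((300.5, 241.5), 4.743516445159912)
gold [0.428 0.319 0.009]
cop [0.594 0.321 0.009]
wheel [0.682 0.153 0.009]
spool [0.687 0.009 0.009]
cup [0.323 0.189 0.009]
capz78 [ 0.543 -0.146  0.078]
```

View pics/crop1.png

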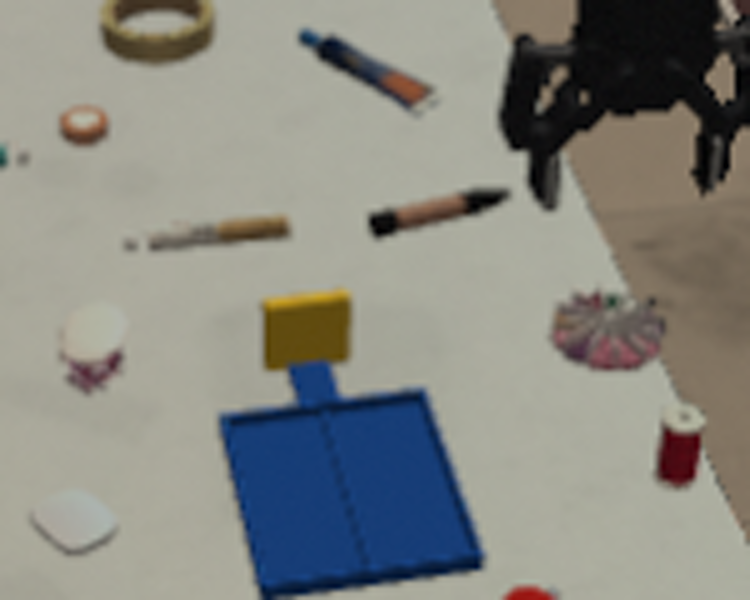

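View pics/crop2.png

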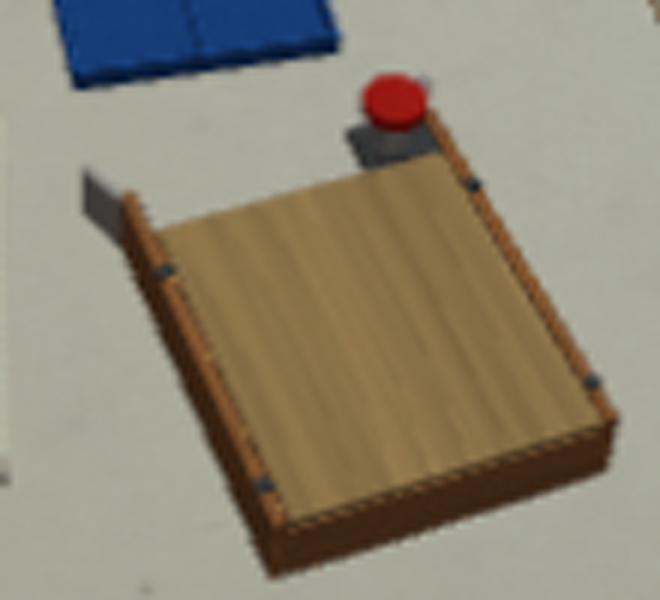

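The crop shows the gold/white tube at (220,232) and the copper-pink vial with black ends at (437,212), thick end at (382,222). The turquoise stick and the blue/orange pen are clearly different objects. The tray's heading is about -y in the world, with its handle at +y. I'll move now and take closer wrist views on the way.

Run:
```python
from h import *
import pickle
d={}
bot.reach([.53,-.05,.36],quat(np.pi/2)); d["dock"]=cam("wrist")
bot.reach([.5,.2,.34],quat(np.pi/2)); d["tubes"]=cam("wrist")
pickle.dump(d,open('c1.pkl','wb'))
for k in d: cv2.imwrite(f"pics/w_{k}.png",cv2.resize(cv2.cvtColor(d[k]["frame"],cv2.COLOR_RGB2BGR),(800,600),interpolation=cv2.INTER_CUBIC))
print(get_obs()["time_s"],get_obs()["joint_pos"].round(2),d["dock"]["intrinsics"])
```

```text
1.9083 [ 0.38  0.14  1.71 -0.    1.29  0.38] [[340.16812268   0.         257.76129181]
 [  0.         340.16812268 193.01949805]
 [  0.           0.           1.        ]]
```

View pics/w_dock.png

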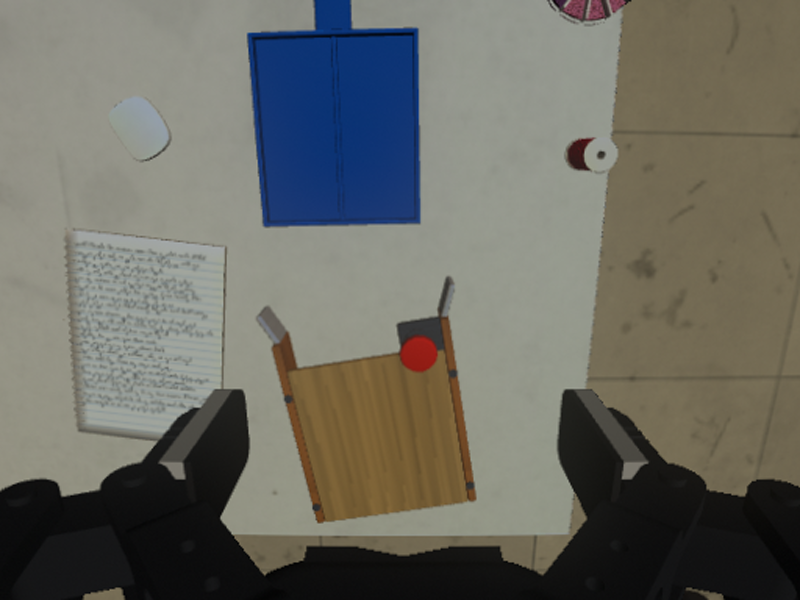

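View pics/w_tubes.png

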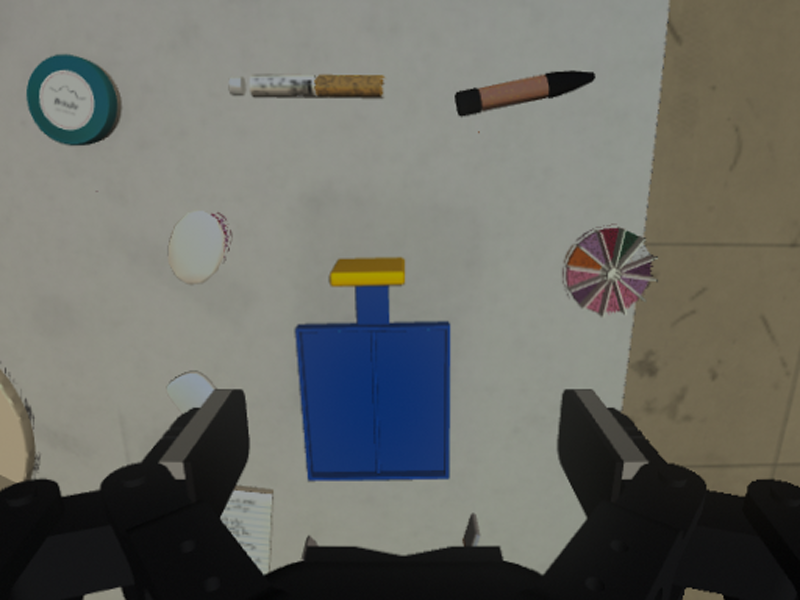

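Wrist views (800x600):
- **Dock view:** tray corners at (248,34), (418,29), (420,222) and (264,225). Roof corners at (290,370), (445,349), (475,500) and (320,521). Cap at (418,353).
- **Tube view:** gold tube from (228,86), the white cap, to (384,86). Copper vial from (456,103) to the tapered end at (595,75). Handle top is the strip (337,259) to (404,259).

Run:
```python
from h import *
import pickle
d=pickle.load(open('c1.pkl','rb'))
P=lambda k,z,*uv:np.array([onz(d[k],np.array(u)/1.5625,z)[:2] for u in uv])
n=np.linalg.norm; ang=lambda v:np.degrees(np.arctan2(v[1],v[0])).round(1)
for k,z,uv in(("tubes",.014,((297,326),(449,323),(450,478),(309,479))),("dock",.014,((248,34),(418,29),(420,222),(264,225)))):
    q=P(k,z,*uv);print("tray",q.round(4).tolist(),q.mean(0).round(4),"sides",[n(q[i]-q[i-1]).round(3) for i in range(4)],ang(q[2]-q[1]),ang(q[3]-q[0]),ang(q[1]-q[0]),ang(q[2]-q[3]))
h=P("tubes",.058,(337,260),(404,259),(405,272),(332,272));print("handle",h.round(4).tolist(),h.mean(0))
for nm,uv in(("gold",((384,86),(228,86))),("cop",((595,75),(456,103)))):
    q=P("tubes",.009,*uv);print(nm,q.round(4).tolist(),q.mean(0).round(4),n(q[1]-q[0]).round(4),ang(q[1]-q[0]))
q=P("dock",.042,(290,370),(445,349),(475,500),(320,521));print("roof",q.round(4).tolist(),[n(q[i]-q[i-1]).round(3) for i in range(4)],ang(q[2]-q[1]),ang(q[3]-q[0]),ang(q[1]-q[0]),ang(q[2]-q[3]))
c=P("dock",.078,(418.5,353.5))[0];print("cap",c)
for th in(-83,-80,-78):
    a=np.radians(th);R=np.array([[np.cos(a),-np.sin(a)],[np.sin(a),np.cos(a)]])
    o=c-R@[-.076,.05]; print(th,"dock",o.round(4),"roof in dock",((q-o)@R).round(3).tolist())
```

```text
tray [[0.4051, 0.116], [0.5418, 0.1189], [0.547, -0.0427], [0.4075, -0.0442]] [0.4754 0.037 ] sides [np.float64(0.16), np.float64(0.137), np.float64(0.162), np.float64(0.14)] -88.1 -89.2 1.2 0.6
tray [[0.4038, 0.1127], [0.5431, 0.1155], [0.5459, -0.0423], [0.4069, -0.0447]] [0.4749 0.0353] sides [np.float64(0.157), np.float64(0.139), np.float64(0.158), np.float64(0.139)] -89.0 -88.9 1.1 1.0
handle [[0.4489, 0.1856], [0.5013, 0.1864], [0.5021, 0.176], [0.4446, 0.176]] [0.4741974  0.18101552]
gold [[0.4851, 0.3187], [0.3585, 0.3197]] [0.4218 0.3192] 0.1267 179.6
cop [[0.6558, 0.3284], [0.5436, 0.3057]] [0.5997 0.317 ] 0.1145 -168.6
roof [[0.4283, -0.1722], [0.5683, -0.1519], [0.6016, -0.3114], [0.4476, -0.3363]] [np.float64(0.165), np.float64(0.141), np.float64(0.163), np.float64(0.156)] -78.2 -83.3 8.3 9.2
cap [ 0.54343854 -0.14172002]
-83 dock [ 0.5031 -0.2232] roof in dock [[-0.06, -0.068], [-0.063, 0.073], [0.1, 0.087], [0.105, -0.069]]
-80 dock [ 0.5074 -0.2252] roof in dock [[-0.066, -0.069], [-0.062, 0.073], [0.101, 0.078], [0.099, -0.078]]
-78 dock [ 0.5103 -0.2265] roof in dock [[-0.07, -0.069], [-0.061, 0.072], [0.102, 0.072], [0.094, -0.084]]
```

Positions agree: tray (0.475, 0.036) heading -89°, dock about (0.506, -0.2245) heading -81°, and the object lengths of 127 and 114 mm match. Next I pick both and place them.

Run:
```python
from h import *
import pickle
D=np.radians
tc=np.array([.475,.036]); a=D(-89); X=np.array([np.cos(a),np.sin(a)]);Y=np.array([-X[1],X[0]])
def pick_place(p,yaw,off,lane,w):
    u=np.array([np.cos(D(yaw)),np.sin(D(yaw))]); g=np.array(p)+off*u
    hand.move_gripper(.045)
    bot.reach([*g,.10],quat(D(yaw))); bot.servo_line([*g,.020])
    hand.move_gripper(0,strength=40); s=get_obs();print("grip",s["gripper_width"].round(4),s["grip_force"])
    bot.servo_line([*g,.11],velocity=.2)
    s=get_obs();print("lifted",s["gripper_width"].round(4),s["grip_force"],s["time_s"])
    if s["gripper_width"]<w-.006: return False
    t=tc+lane*Y+off*(-X)
    bot.reach([*t,.11],quat(D(91))); bot.servo_line([*t,.026]); bot.dwell(.1)
    print("down",get_obs()["wrist_force"].round(1))
    hand.move_gripper(.029); bot.servo_line([*t,.12],velocity=.2); return True
if pick_place([.4218,.3192],179.6,0,-.034,.017):
    pick_place([.5997,.317],191.4,.011,.034,.014)
bot.reach([.475,.05,.30],quat(D(91)))
c=cam("wrist");pickle.dump(c,open('c2.pkl','wb'))
cv2.imwrite("pics/w2.png",cv2.resize(cv2.cvtColor(c["frame"],cv2.COLOR_RGB2BGR),(800,600),interpolation=cv2.INTER_CUBIC))
print(get_obs()["time_s"])
```

```text
Traceback (most recent call last):
AttributeError: 'float' object has no attribute 'round'
```

```bash
cat > pp.py <<'E'
from h import *
import pickle
D=np.radians
tc=np.array([.475,.036]); a=D(-89); X=np.array([np.cos(a),np.sin(a)]);Y=np.array([-X[1],X[0]])
def pick_place(p,yaw,off,lane,w,held=False):
    u=np.array([np.cos(D(yaw)),np.sin(D(yaw))]); g=np.array(p)+off*u
    if not held:
        hand.move_gripper(.045)
        bot.reach([*g,.10],quat(D(yaw))); bot.servo_line([*g,.020])
        hand.move_gripper(0,strength=40)
    bot.servo_line([*g,.11],velocity=.2)
    s=get_obs();print("lifted",s["gripper_width"],s["grip_force"],s["time_s"])
    if s["gripper_width"]<w-.006: return False
    t=tc+lane*Y+off*(-X)
    bot.reach([*t,.11],quat(D(91))); bot.servo_line([*t,.026]); bot.dwell(.1)
    print("down",get_obs()["wrist_force"].round(1))
    hand.move_gripper(.029); bot.servo_line([*t,.12],velocity=.2); return True
E
python3 - <<'E'
from pp import *
if pick_place([.4218,.3192],179.6,0,-.034,.017,True):
    pick_place([.5997,.317],191.4,.011,.034,.014)
bot.reach([.475,.05,.30],quat(D(91)))
c=cam("wrist");pickle.dump(c,open('c2.pkl','wb'))
cv2.imwrite("pics/w2.png",cv2.resize(cv2.cvtColor(c["frame"],cv2.COLOR_RGB2BGR),(800,600),interpolation=cv2.INTER_CUBIC))
print(get_obs()["time_s"])
E
```

```text
lifted 0.015159799771103077 38.99003863334656 5.2167
down [-0.  -0.8 -0.3]
lifted 0.012106824452169984 39.38998103141785 11.2083
down [-0.1 -0.3 -0.5]
14.975
```

View pics/w2.png

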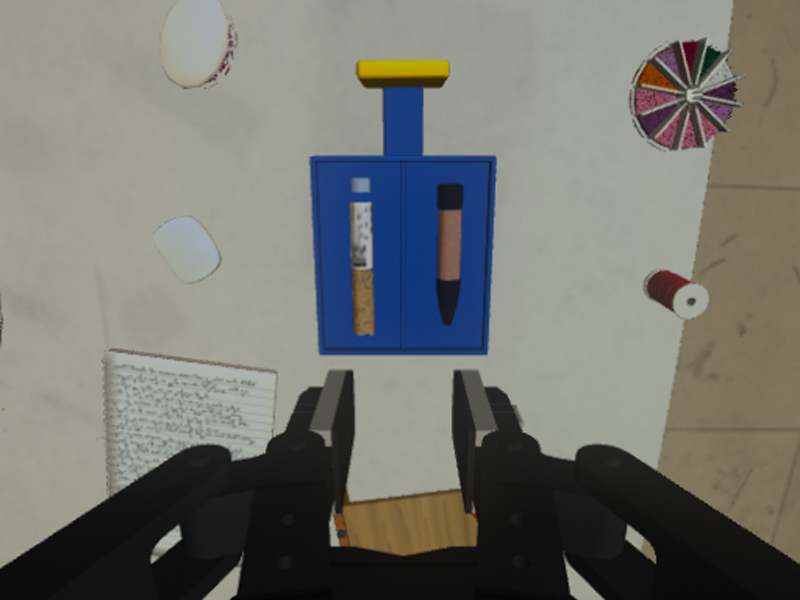

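Both lie properly in their lanes: gold at (362,258), copper at (450,255), handle top centre about (403,70). I take one closer second look at the dock before inserting.

Run:
```python
from pp import *
c2=pickle.load(open('c2.pkl','rb'))
q=np.array([onz(c2,np.array(u)/1.5625,.014)[:2] for u in((311,157),(495,157),(487,353),(320,353))])
print("tray",q.mean(0),np.degrees(np.arctan2(*((q[2]+q[3]-q[0]-q[1])[::-1]))),"handle",onz(c2,np.array((403.5,70))/1.5625,.058))
hand.move_gripper(.04)
bot.reach([.52,-.2,.33],quat(D(99)))
c=cam("wrist");pickle.dump(c,open('c3.pkl','wb'))
cv2.imwrite("pics/w3.png",cv2.resize(cv2.cvtColor(c["frame"],cv2.COLOR_RGB2BGR),(800,600),interpolation=cv2.INTER_CUBIC))
print(get_obs()["time_s"])
```

```text
tray [0.47456193 0.03584181] -88.84558773738817 handle [0.47241357 0.16960803 0.058     ]
16.2917
```

View pics/w3.png

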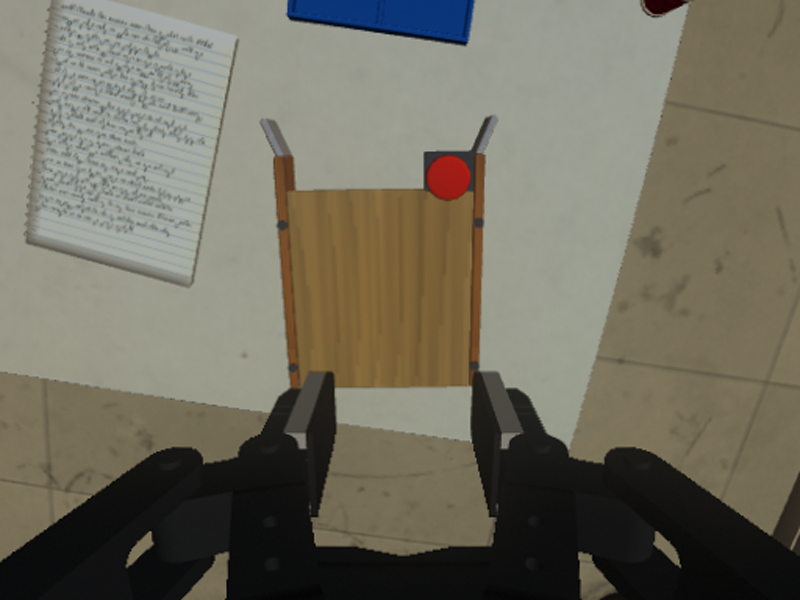

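The dock is square in view: roof front edge (288,191)-(474,190), back (300,387)-(472,385), wall tops (275,156) and (486,154), flare tips (264,120) and (494,117), cap (448,178). Now I refine the dock pose and insert the tray.

Run:
```python
from pp import *
c=pickle.load(open('c3.pkl','rb'))
P=lambda z,*uv:np.array([onz(c,np.array(u)/1.5625,z)[:2] for u in uv])
ang=lambda v:np.degrees(np.arctan2(v[1],v[0])).round(2)
cap=P(.078,(448,178))[0]; r=P(.042,(288,191),(474,190),(472,385),(300,387)); w=P(.042,(275,156),(486,154),(479.5,385),(291,387)); f=P(.042,(264,120),(494,117))
print("cap",cap,"angs",[ang(v) for v in(r[1]-r[0],w[1]-w[0],f[1]-f[0],r[2]-r[1],r[3]-r[0],w[2]-w[1],w[3]-w[0])])
a=D(-81);R=np.array([[np.cos(a),-np.sin(a)],[np.sin(a),np.cos(a)]])
o=cap-R@[-.076,.05];print("o",o)
for k in(r,w,f):print(((k-o)@R).round(4).tolist())
```

```text
cap [ 0.54313358 -0.14385124] angs [np.float64(9.23), np.float64(9.43), np.float64(9.6), np.float64(-79.5), np.float64(-80.87), np.float64(-80.24), np.float64(-80.68)]
o [ 0.50563818 -0.22673728]
[[-0.0645, -0.0697], [-0.0651, 0.0732], [0.0981, 0.0775], [0.1, -0.0693]]
[[-0.0907, -0.0782], [-0.0919, 0.0813], [0.0982, 0.0839], [0.1, -0.0771]]
[[-0.1169, -0.0848], [-0.1187, 0.0863]]
```

```bash
cat > ins.py <<'E'
from pp import *
O=np.array([.5079,-.2263]); TH=-80.5
a=D(TH);R2=np.array([[np.cos(a),-np.sin(a)],[np.sin(a),np.cos(a)]])
ZH=.044
def hp(x,y=0): return [*(O+R2@[x-.135,y]),ZH]   # handle position for tray origin (x,y) in dock
def st(t=""):
    s=get_obs(); f=s["wrist_force"]; p=R2.T@(s["position"][:2]-O)
    print(t,"F dock",(R2.T@f[:2]).round(1),f[2].round(1),"tray x,y",(p+[.135,0]).round(4),"Mz",s["ft_torque"][2].round(2),"t",round(s["time_s"],1)); return R2.T@f[:2]
E
python3 - <<'E'
from ins import *
g=np.array([.4724,.1705])
q=quat(D(181.15))
bot.reach([*g,.13],q); bot.servo_line([*g,ZH],velocity=.12)
hand.move_gripper(0,strength=60); s=get_obs(); print(s["gripper_width"],s["grip_force"]); st("gripped")
qd=quat(D(TH-90+360)); 
bot.servo_line(hp(-.25),ori=qd,velocity=.04); st("aligned")
for x in(-.18,-.13,-.10,-.07):
    bot.servo_line(hp(x),velocity=.06); f=st(x)
    if np.abs(f).max()>30: break
c=cam("side");cv2.imwrite("pics/s4.png",cv2.resize(cv2.cvtColor(c["frame"][170:310,220:360],cv2.COLOR_RGB2BGR),None,fx=4,fy=4,interpolation=cv2.INTER_CUBIC))
E
```

```text
0.011149415845173717 59.02259409427643
gripped F dock [ 1.6 -1. ] 6.4 tray x,y [-0.2622  0.031 ] Mz -0.03 t 19.1
aligned F dock [-2.4  2.3] 7.9 tray x,y [-0.2503  0.0013] Mz 0.14 t 20.1
-0.18 F dock [-5.8 -0.1] 12.6 tray x,y [-0.1804  0.0006] Mz -0.04 t 21.4
-0.13 F dock [-3.   0.1] 12.0 tray x,y [-0.1302  0.0005] Mz -0.03 t 22.4
-0.1 F dock [-2.2 -0.7] 13.4 tray x,y [-0.1     0.0004] Mz -0.04 t 23.0
-0.07 F dock [-1.8 -0.2] 13.2 tray x,y [-0.07    0.0002] Mz -0.08 t 23.7
```

View pics/s4.png

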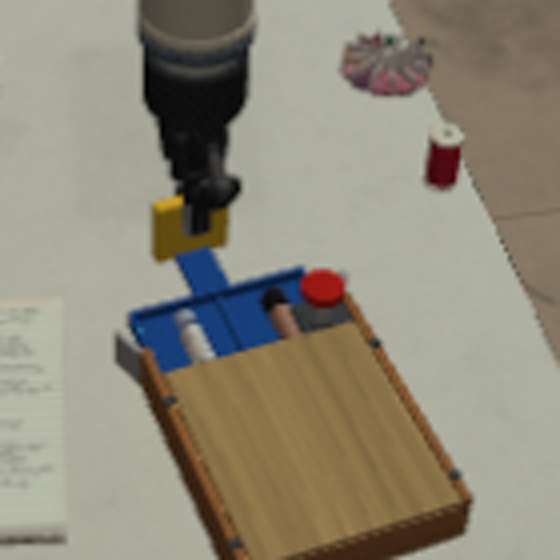

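The tray is going in straight with almost no side force, with the cap at (322,288) clear of the handle. I continue to the back stop.

Run:
```python
from ins import *
for x in(-.03,0,.008,.011,.013,.015):
    bot.servo_line(hp(x),velocity=.06 if x<.005 else .02); f=st(x)
    if x>.005 and f[0]<-12 or np.abs(f).max()>30: break
bot.dwell(.4); st("rest")
hand.move_gripper(.035); st("open")
s=get_obs()["position"]; bot.servo_line([*s[:2],.15],velocity=.2)
bot.reach([.53,-.02,.30],quat(D(99)))
c=cam("wrist");pickle.dump(c,open('c5.pkl','wb'))
cv2.imwrite("pics/w5.png",cv2.resize(cv2.cvtColor(c["frame"],cv2.COLOR_RGB2BGR),(800,600),interpolation=cv2.INTER_CUBIC))
```

```text
-0.03 F dock [-3.6 -0.1] 13.6 tray x,y [-0.0302  0.0001] Mz -0.03 t 24.5
0 F dock [-3.  -0.4] 14.3 tray x,y [-0.0001  0.0001] Mz -0.02 t 25.2
0.008 F dock [-8.1  0.1] 15.6 tray x,y [ 0.0072 -0.0001] Mz 0.09 t 25.7
0.011 F dock [-8.3 -0.8] 15.8 tray x,y [ 0.0102 -0.0001] Mz -0.04 t 26.0
0.013 F dock [-8.9 -0.2] 15.0 tray x,y [ 0.0121 -0.0001] Mz 0.05 t 26.3
0.015 F dock [-19.8   1. ] 19.7 tray x,y [ 0.0128 -0.0004] Mz 0.1 t 26.5
rest F dock [-19.2   0.9] 19.7 tray x,y [ 0.0128 -0.0004] Mz 0.08 t 26.9
open F dock [0.1 0.5] -0.5 tray x,y [ 0.0151 -0.0004] Mz 0.04 t 27.3
```

View pics/w5.png

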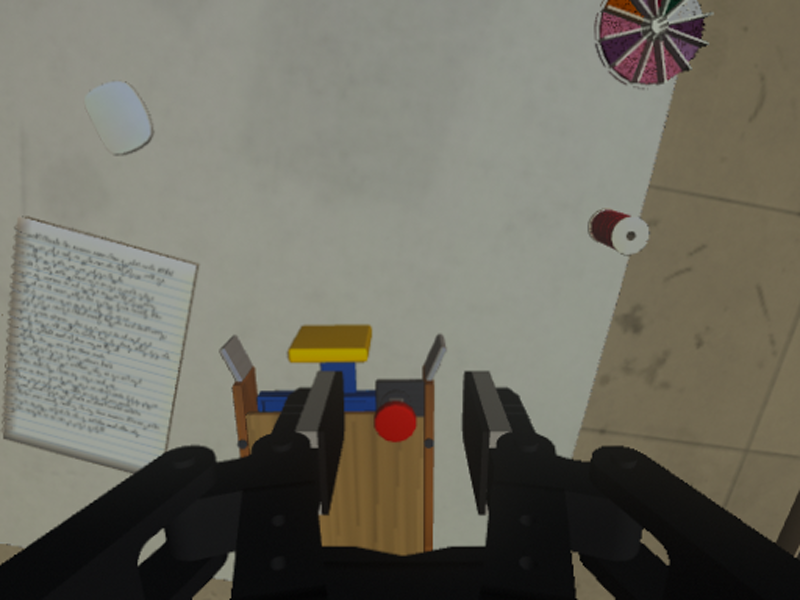

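The tray stopped at 12.8 mm against the back stop (force step to 20 N). The handle top at (330,343) is centred, the cap at (395,421) is still up, and the bystanders are untouched. Now I press the cap.

Run:
```python
from ins import *
T=float(np.ravel(bot.tcp_to_tips)[-1]); print(T)
hand.move_gripper(0)
p=[.5434,-.1433]
bot.reach([*p,.15],quat(D(99)))
bot.servo_line([*p,.084+T],velocity=.15); print(get_obs()["wrist_force"].round(1))
for z in(.076,.070,.064,.059,.056,.055,.054,.053,.052):
    bot.servo_line([*p,z+T],velocity=.03); s=get_obs(); print(z,(s["position"][2]-T).round(4),s["wrist_force"].round(1))
    if s["wrist_force"][2]>22: break
bot.servo_line([*p,.2],velocity=.2)
bot.reach([.53,.0,.30],quat(D(99)))
c=cam("wrist")
cv2.imwrite("pics/w6.png",cv2.resize(cv2.cvtColor(c["frame"][200:384,130:330],cv2.COLOR_RGB2BGR),None,fx=3,fy=3,interpolation=cv2.INTER_CUBIC))
print(get_obs()["time_s"])
```

```text
0.017
[-0.4  0.6  0.3]
0.076 0.0761 [-0.1  0.9  0.4]
0.07 0.0697 [-0.3  0.  -0.3]
0.064 0.0637 [-0.2  0.5  0.3]
0.059 0.0587 [-0.   0.5 -0.4]
0.056 0.0561 [0.6 0.2 3.2]
0.055 0.0559 [-3.4  1.1 13.1]
0.054 0.0558 [-6.2  2.  25.1]
35.0333
```

View pics/w6.png

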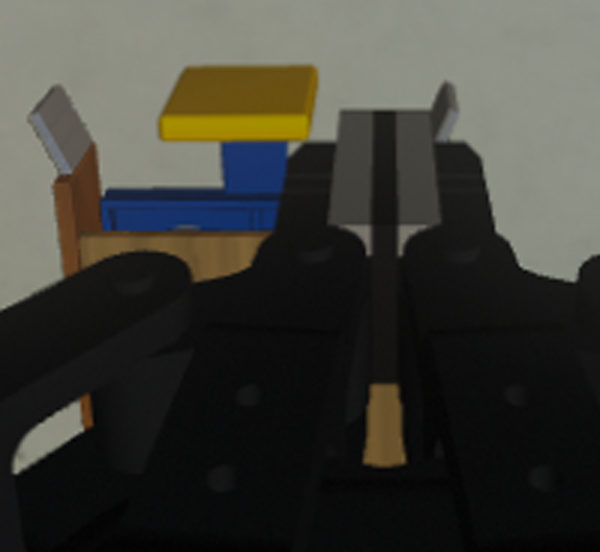

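The stop came at 0.056 m, exactly the fully-down height, but the fingers hide the cap in this view. I check its height in the side view by its projection before handing in.

Run:
```python
from ins import *
bot.reach([.45,.15,.35],quat(D(99)))
c=cam("side");hsv=cv2.cvtColor(c["frame"],cv2.COLOR_RGB2HSV)
m=cv2.inRange(hsv,(0,160,70),(8,255,255));m[:, :285]=0;m[:,320:]=0;m[:225]=0;m[262:]=0
ys,xs=np.nonzero(m);print("blob",xs.mean(),ys.mean(),len(xs))
for z in(.078,.056):print(z,proj(c,[[.5433,-.1437,z]]))
print("before: blob centre (300.5,241.5)")
cv2.imwrite("pics/s7.png",cv2.resize(cv2.cvtColor(c["frame"][170:310,220:360],cv2.COLOR_RGB2BGR),None,fx=4,fy=4,interpolation=cv2.INTER_CUBIC))
```

```text
blob 299.9594594594595 246.54054054054055 74
0.078 [[301.05236916 240.45759951]]
0.056 [[300.51562406 245.80350129]]
before: blob centre (300.5,241.5)
```

View pics/s7.png

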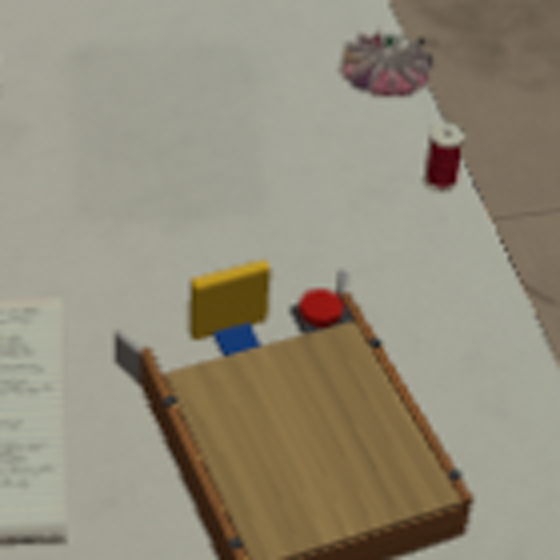

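The cap, now at (320,308), has dropped by the expected 5 px, so it is fully down. The tray is home and the arm is clear.

```bash
python3 -c "
from workcell import hand_in
print(hand_in())"
```

```text
the job is handed in; nothing more can be done
None
```

I handed the job in at about 36 s: gold tube and copper vial one per lane, tray against the dock's back stop and lock cap fully down by my checks; `hand_in()` returned no verdict.

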